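Close the tablet tray: fold its flap over and tuck it under the lip

ROBOT

A 6-joint arm with a two-finger parallel gripper is mounted at the origin on the work surface. World frame = base frame: x ahead of the robot, y to its left, z up, the work surface at z = 0. Lengths are in m, angles in degrees, forces in N, time in s.
With the tool pointing down it reaches from about 0.3 to 0.85 m from the base axis. Payload 4.2 kg.
Tool frame: the origin (TCP) lies midway between the tips of the shut fingers; the grasp point (between the pads) lies 19 mm behind it; z points along the fingers, x is the direction in which the jaws open and shut, and the axes are right-handed (so a half turn about z gives the same grasp; the last joint's range is limited). The gripper opens to 91 mm and grips with 3 to 60 N. Pads are 32 mm wide; open, the fingers measure 118 mm over their backs; the gripper's body (76 mm by 178 mm) begins 60 mm behind the grasp point.
Start: joints at [-70.359, 18.312, 89.639, -0, 72.044, -1.146], TCP at [0.204, -0.538, 0.214] pointing down, gripper open.
Joint ranges: [-177.97, 177.97], [-48.28, 115.42], [12.27, 149.76], [-77.06, 257.06], [2.81, 150.46], [-146.56, 146.56]. Speed limits (degrees/s): [147.25, 147.25, 180, 180, 180, 180].

INTERFACE

Orientations are given as a 3x3 rotation matrix whose columns are the frame's x, y, z axes.
In Python, from workcell import state, camera, calibration, sign_off gives the robot as it stands. The module is installed in compiled form; this text tells all that it offers.
- The arm moves only by the tool apply_moves, never from a script. Its argument "commands" is a list that holds one entry, the list of rows, each a list of 5 numbers: the shift along the tool's x, y, z in cm, then the turn about the tool's z in degrees, then the finger opening in cm, from 0 to 9.12. A call has exactly 8 rows; each row is the pose to reach, as a shift and turn from the pose commanded when the call began, along the tool's axes at that moment; what a row does not reach only later rows make up. A row lasts 1/12 s, in which the tool goes at most 41.7 mm and 7.16 degrees, less where a joint would pass 70% of its speed; a pose out of reach is approached as far as the arm can. A call with a gripper value outside its range is refused whole. The fingers move at their own pace and stop on an object; "newtons" is the grip in N (left out, the last holds). Time passes only in rows, so rows that repeat a pose let the fingers close, or fill a call up. It gives the time, the measured TCP pose, the force and the opening at its end, in the units of the state.
- state(): the state, without advancing time (a new reading comes with each control period).
- camera(name): name is "scene" or "top" or "wrist"; returns the picture (480x640x3 uint8, red, green, blue); there is no depth.
- calibration(name): a dict with "vertical_fov" (degrees; the focal length in pixels is half the picture's height over the tangent of half this angle, whatever the lens; pixels are square), "cx", "cy" (the principal point, pixels), "dist_coeffs" ([k1, k2, p1, p2, k3] as OpenCV has them; the pictures are not rectified), "pose" (4x4, takes a point from camera to world coordinates); the wrist camera has in their place "T_tool_cam" (4x4, takes a point from camera to tool coordinates, whose origin is the TCP and whose axes are the tool frame's). Camera axes: x right, y up, looking along -z (the intrinsics and any distortion apply to the point x, -y, -z); pixel columns grow to the right and rows downward; lengths in m; the calibration is good to about 2 mm. A picture is of the moment at which its call begins: read the wrist's pose just before it. calibration takes no time and is no camera call.
- sign_off(): hands the job in, once; it reports no verdict.
The state is a dict: "clock": time; "joints": joint angles; "qvel": joint speeds; "effort": joint torques, N m; "ee_pos": TCP position; "ee_rot": TCP orientation; "contact_force": force on the tool from outside, world axes, zero at the start; "wrist_torque": the same for the moment, N m; "opening": finger opening in m.
Only numpy, scipy, OpenCV 4.12 (cv2) and the standard library are available. Lean on these libraries where they do the work, as an engineer would, in place of code of your own. Each camera call takes 0.05 s, during which the arm holds its last target.

TASK

Close the tablet tray on the dispensary counter using only the outside of the fingers: push its standing spring flap over and down flat onto the trough, and while it is pressed down push it by its ridge towards the lip until its edge is tucked well beneath the lip, so that it stays shut by itself when you let go. Do not pinch or lift anything, leave the tray where it stands, do not disturb the other things on the counter, and finish clear of everything.

Things in the scene. Friction and masses are not known exactly. Their poses are not given: they have to be found in the camera images.
- tray: Grey plastic tablet tray with a weighted base, 2.2 kg, loose (slides if pushed with over 10 N), 160 mm along x (-75 to 85), 193 mm along y (-65 to 128), level. Origin: on the counter under the trough's centre; +x points from the flap's hinge to the retaining lip, z up. Trough with tablets 76 x 90 mm, rim 36.5 mm above the counter. Along its +y side (y 62 to 128 mm) a deck 30 mm high carries a vial.
- flap (a joint): Angle of the white plastic flap, rad: 0 = down flat over the trough, pi/2 = upright, more = leaning back away from the trough (starts 1.65 to 2.1, limit 2.3). Plate 110 mm wide, 3 mm thick, free edge 98 mm from the hinge axis, which lies in its mid-plane. A spring lifts it to about 1.4 rad unless held down; about 2 N at 55 mm from the axis press it flat. Tucked in, it rests at about 0.04.
- flap_slide (a joint): How far the flap with its hinge has slid towards the lip (tray's +x), m: 0 at the start, 0.024 at its stop. Stiff: takes about 4 N and stays where left. At 0 the flat flap's edge ends 5 mm short of the lip's mouth; at 0.024 it is 10 mm beneath the flat of the lip. Slid before it is folded, the flap lands on top of the lip instead.
- flap_edge (a point): Middle of the flap's free edge, 98 mm from the hinge axis. Axes as the flap's: x from hinge to free edge, z out of the face that is on top when the flap is folded down.
- flap_ridge (a point): Top middle of the push ridge on the flap's outer face (the upper one when folded down): a straight bar 80 mm long across the flap (along y), 6 mm thick, standing 9 mm above the face, centred 68 mm from the hinge axis. Its hinge-side face is 65 mm from the axis; fingertips laid on the flap between hinge and ridge push it. Axes as the flap's.
- hinge (a point): Middle of the flap's hinge axis, 38.5 mm above the counter, at the tray's x -60 mm plus the flap_slide value; the axis runs along the tray's y. Axes as the tray's. The tray ends 15 mm behind it.
- lip_mouth (a point): On the tray, below the middle of the retaining lip's front edge, at x 43 mm, 44 mm above the counter; axes as the tray's. The lip is a steel bar 100 mm wide along y: flat underside 44 mm above the counter from x 52 to 72 mm, top 47.5 mm; its front is bent up as a lead-in from x 52 to 43 mm, underside there 50 mm and topmost edge 53 mm above the counter.
- vial: Bystander: small amber vial, 34 mm wide, 40 mm high, standing on the tray's deck. Origin under its centre.
- bottle_a: Bystander: white tablet jar, 48 mm wide, 85 mm high, standing beside the tray on its -y side. Origin under its centre.
- bottle_b: Bystander: amber bottle, 56 mm wide, 120 mm high. Origin under its centre.
- carton_a: Bystander: flat cardboard carton 50 x 110 x 40 mm behind the lip end of the tray. Origin under its centre.
- carton_b: Bystander: flat white carton 60 x 130 x 35 mm. Origin under its centre.
- spatula: Bystander: spatula 180 mm long lying on the counter. Origin under its middle.
- mug: Bystander: white mug, 80 mm wide, 90 mm high, with a handle. Origin under its centre.
There are look-alikes about, which are no part of the job. Leave any orange look-alike of the tray alone.

How it is judged:
By the outcome, as a careful person would: the job done as asked, in the order asked, and still so for the second after the job is handed in, with the robot touching nothing.
It also fails if it takes over 43 s, if anything falls off the work surface, if the arm or the gripper's body presses on something with over 40 N, if the wrist force passes 120 N, or if a joint passes its speed limit or range.

## Working session

There is one attempt and no reset: what is moved stays moved. The work goes in short steps, Python scripts to look and compute and a tool call to move; the robot and the scene stay as the last step left them, time stands still between calls to the robot, and variables do not carry over. Pictures are saved under pics/ and viewed, and the job is handed in when it is done.

Besides the shell and the picture viewer there is one more tool, called after "Emit:" in YAML: its name, and indented under it one key for each argument. apply_moves: Moves the arm, as the interface text tells. Its arguments: {"type":"object","properties":{"commands":{"type":"array"},"newtons":{"type":"number"}},"required":["commands"]}

```bash
mkdir -p pics; python3 - <<'E'
from workcell import state,camera,calibration
import cv2
s=state();print(s)
for n in("scene","top"):
    print(n,calibration(n)); cv2.imwrite(f"pics/{n}0.png",camera(n)[:,:,::-1])
print(calibration("wrist"))
E
```

```text
{'clock': 0.0, 'joints': array([-7.03593706e+01,  1.83511450e+01,  8.97073148e+01, -5.27788857e-04,
        7.20431435e+01, -1.14738929e+00]), 'qvel': array([ 0.02895603, -0.04643878,  0.02843226, -0.00786731,  0.11301363,
       -0.03445168]), 'effort': array([-1.00174471e-03, -4.12462485e+01, -2.31980288e+01,  7.29232351e-02,
        4.57993371e-02, -1.53964934e-04]), 'ee_pos': array([ 0.20388652, -0.53709233,  0.2131191 ]), 'ee_rot': array([[ 3.54913597e-01, -9.34898911e-01, -6.04297492e-04],
       [-9.34897425e-01, -3.54914110e-01,  1.66719306e-03],
       [-1.77313068e-03, -2.67533173e-05, -9.99998428e-01]]), 'contact_force': array([-0.17079348,  0.0237882 , -0.04717321]), 'wrist_torque': array([-0.01115141,  0.02081041,  0.0041188 ]), 'opening': 0.09138732196187543}
scene {'vertical_fov': 49.92252823373304, 'cx': 322.43869160742526, 'cy': 238.54959149780427, 'dist_coeffs': array([-0.06276145,  0.        ,  0.        ,  0.        ,  0.        ]), 'pose': array([[ 0.61677343, -0.47014929,  0.63130831,  1.25260919],
       [ 0.78711631,  0.36206078, -0.4993595 , -0.5572795 ],
   
[... 386 characters left out ...]
9218, -0.01063487,  0.01012586, -0.00116697],
       [ 0.00950423,  0.05695935,  0.99833126,  1.11284   ],
       [ 0.        ,  0.        ,  0.        ,  1.        ]])}
{'vertical_fov': 58.89162727049395, 'cx': 325.2712283724584, 'cy': 239.8573469252901, 'dist_coeffs': array([-0.03673557,  0.        ,  0.        ,  0.        ,  0.        ]), 'T_tool_cam': array([[ 9.99999878e-01, -1.31495313e-04, -4.75543868e-04,
         4.24402463e-04],
       [-2.56664391e-04, -9.61793102e-01, -2.73777214e-01,
        -7.73673596e-02],
       [-4.21374391e-04,  2.73777302e-01, -9.61793019e-01,
        -1.71534993e-01],
       [ 0.00000000e+00,  0.00000000e+00,  0.00000000e+00,
         1.00000000e+00]])}
```

View pics/scene0.png

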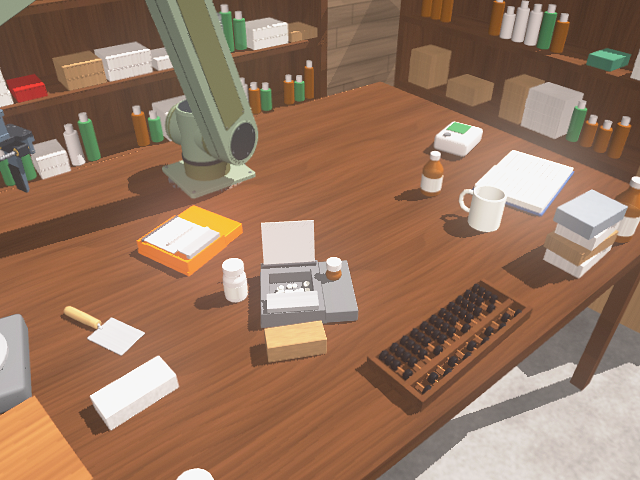

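View pics/top0.png

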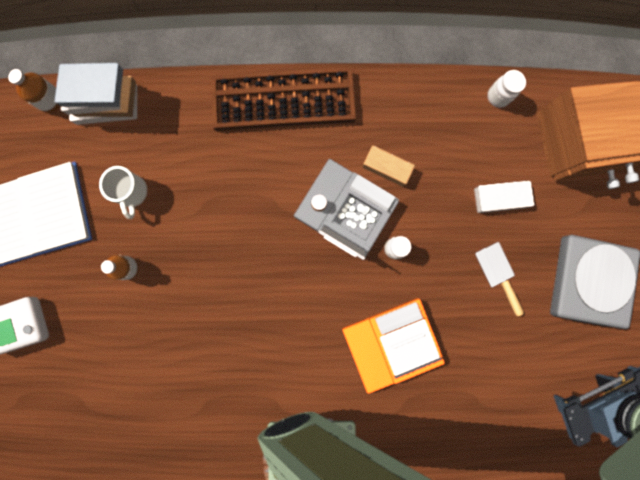

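The scene and top pictures show two trays. The grey one, with its flap standing, is at top (350,210) and scene (307,285). The orange one is at top (393,345) and scene (190,238); it is the look-alike. I choose the grey tray, with its vial at top (320,203) and the jar at top (398,247). Next are close crops to check it and measure.

```bash
python3 - <<'E'
import cv2
a=cv2.imread("pics/top0.png")[150:270,280:430]
cv2.imwrite("pics/topc.png",cv2.resize(a,None,fx=5,fy=5,interpolation=cv2.INTER_CUBIC))
a=cv2.imread("pics/scene0.png")[210:370,215:375]
cv2.imwrite("pics/scenec.png",cv2.resize(a,(600,600),interpolation=cv2.INTER_CUBIC))
E
```

```text
(no output)
```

View pics/topc.png

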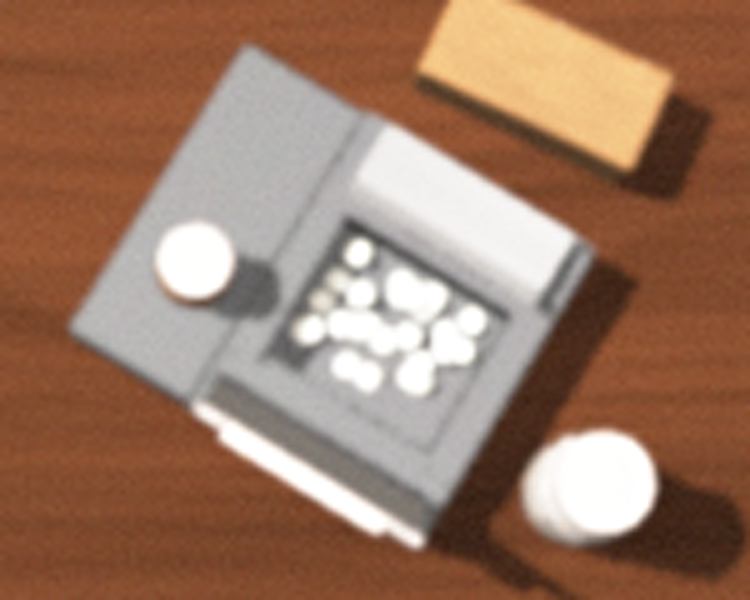

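View pics/scenec.png

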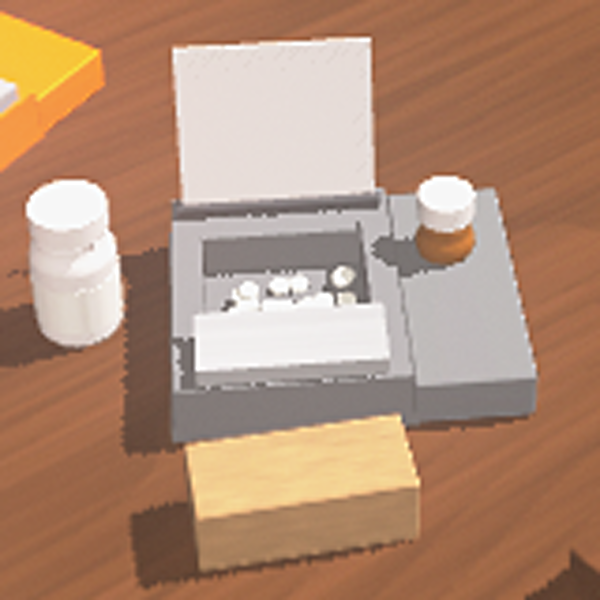

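The crops confirm the grey tray. The flap stands leaning back, the lip faces the carton, the vial is on the deck, and the jar stands beside the hinge end. I'll fit the pose from the corner pixels.

```bash
cat > h.py <<'E'
import numpy as np,cv2
from workcell import calibration
def cam(n,pose=None):
    c=calibration(n);f=240/np.tan(np.radians(c["vertical_fov"]/2))
    K=np.array([[f,0,c["cx"]],[0,f,c["cy"]],[0,0,1.]])
    T=c["pose"] if pose is None else pose@c["T_tool_cam"]
    return K,np.array(c["dist_coeffs"]),T
def proj(C,P):
    K,d,T=C;P=np.atleast_2d(P).astype(float)
    q=(P-T[:3,3])@T[:3,:3]*[1,-1,-1]
    return cv2.projectPoints(q,np.zeros(3),np.zeros(3),K,d)[0][:,0]
def ray(C,uv,z):
    K,d,T=C;u=cv2.undistortPoints(np.array([[uv]],float),K,d)[0,0]
    r=T[:3,:3]@np.array([u[0],-u[1],-1.]);return T[:3,3]+r*(z-T[2,3])/r[2]
def w(p,L):
    x,y,a=p;L=np.atleast_2d(L)/1000.
    return np.c_[x+np.cos(a)*L[:,0]-np.sin(a)*L[:,1],y+np.sin(a)*L[:,0]+np.cos(a)*L[:,1],L[:,2]]
E
cat > fit.py <<'E'
from h import *
from scipy.optimize import least_squares
T=cam("top");S=cam("scene")
tp=lambda u,v:(280+u/5-.4,150+v/5-.4); sp=lambda u,v:(215+u/3.75-.37,210+v/3.75-.37)
A=[(T,tp(248,45),(85,128,30)),(T,tp(72,328),(-75,128,30)),(T,tp(385,127),(72,50,47.5)),
(S,sp(535,377),(85,128,30)),(S,sp(495,188),(-75,128,30)),(S,sp(172,440),(85,-65,0)),(S,sp(532,415),(85,128,0)),(S,sp(172,392),(85,-65,36.5)),(T,tp(595,248),(85,-65,36.5))]
F=[(S,sp(172,47),-55),(S,sp(372,38),55)]
def fl(p,th,y,r=98,s=0,off=0):
    return w(p,[(-60+s+r*np.cos(th)-off*np.sin(th),y,38.5+r*np.sin(th)+off*np.cos(th))])
def res(q):
    p=q[:3];o=[proj(C,w(p,[L]))[0]-uv for C,uv,L in A]+[proj(C,fl(p,q[3],y))[0]-uv for C,uv,y in F]
    return np.ravel(o)
x0=[.5,-.05,2.6,1.8]
best=min((least_squares(res,[.52,-.06,a,1.8],loss="soft_l1") for a in np.arange(0,6.3,.7)),key=lambda r:r.cost)
q=best.x;print(q,np.degrees(q[2:]));print(res(q).reshape(-1,2).round(1).tolist())
for n,L in dict(hinge=(-60,0,38.5),lip=(43,0,44)).items(): print(n,w(q[:3],[L]))
print("edge",fl(q[:3],q[3],0))
print("vial",ray(T,tp(195,262),.07)*1000,"jar",ray(T,tp(603,483),.085)*1000)
R=np.array([[np.cos(q[2]),np.sin(q[2])],[-np.sin(q[2]),np.cos(q[2])]])
for n,P in(("vial",ray(T,tp(195,262),.07)),("jar",ray(T,tp(603,483),.085)),("carton1",ray(T,tp(418,75),.04)),("carton2",ray(T,tp(630,172),.04))): print(n,R@(P[:2]-q[:2]))
E
python3 fit.py
```

```text
[ 0.58382522 -0.11157162  5.7208848   1.8195164 ] [327.782554   104.25061058]
[[0.1, -1.6], [-0.6, -0.7], [-1.0, 2.3], [0.8, -0.4], [0.1, -0.8], [-0.2, 0.3], [0.9, 0.3], [-1.5, -0.2], [1.5, 0.2], [-0.2, 0.3], [-0.6, -0.1]]
hinge [[ 0.53306336 -0.07958359  0.0385    ]]
lip [[ 0.62020454 -0.13449638  0.044     ]]
edge [[ 0.51265368 -0.06672225  0.13348437]]
vial [610.96912063 -21.38349987  70.        ] jar [ 508.93967943 -199.9942732    85.        ]
vial [-0.02511776  0.09077327]
jar [-0.01621436 -0.11473231]
carton1 [0.10883004 0.0505556 ]
carton2 [ 0.12208497 -0.05718134]
```

Fit: tray origin (0.584, -0.112), yaw -32.2°, flap about 1.82 rad, residuals 1–2 px. The sizes are consistent, with the vial on the deck and the jar on the -y side. I'll move to a hover behind the hinge with the fingers shut and the jaw axis along tray x.

Emit:
apply_moves:
  commands:
    - [[-1.5,-1.8,0,-2,6],[-4,-4.7,0,-5,4],[-7,-8,0,-8,2],[-10,-11.5,0,-12,0],[-13,-15,0,-16,0],[-16,-18.4,0,-20,0],[-19,-21.8,0,-24,0],[-22,-25.2,0,-28,0]]
  newtons: 20

```text
clock: 0.77
ee_pos: [0.3512, -0.2607, 0.2138]
ee_rot: [[0.754, -0.657, -0.0], [-0.657, -0.754, 0.0], [-0.0, -0.0, -1.0]]
contact_force: [1.0, -0.4, -0.2]
opening: 0.0409
```

Emit:
apply_moves:
  commands:
    - [[-0.8,-3.5,0,-2,0],[-1.6,-7,0,-4,0],[-2.4,-10.5,0,-6,0],[-3.3,-14,0,-8,0],[-4.1,-17.5,0,-9,0],[-4.8,-20.5,0,-9,0],[-5.2,-22.4,0,-9,0],[-5.2,-22.4,0,-9,0]]

```text
clock: 1.43
ee_pos: [0.4607, -0.057, 0.2135]
ee_rot: [[0.848, -0.53, 0.0], [-0.53, -0.848, 0.001], [-0.0, -0.001, -1.0]]
contact_force: [-0.9, -0.6, -0.1]
opening: 0.0
```

```bash
python3 - <<'E'
from workcell import state,camera
import cv2,numpy as np
s=state();np.savez("w1.npz",p=s["ee_pos"],R=s["ee_rot"]);print(s["ee_pos"],s["ee_rot"],s["contact_force"],s["opening"],s["joints"])
cv2.imwrite("pics/w1.png",camera("wrist")[:,:,::-1])
E
```

```text
[ 0.46073437 -0.05697873  0.21354883] [[ 8.48258603e-01 -5.29582178e-01  2.41772273e-04]
 [-5.29582030e-01 -8.48257788e-01  1.26482628e-03]
 [-4.64744242e-04 -1.20093802e-03 -9.99999171e-01]] [-0.85141828 -0.61867719 -0.14210512] 2.739353920909682e-05 [-8.52270200e+00  8.30805050e+00  1.03252666e+02  7.92700596e-02
  6.84363425e+01  2.34254038e+01]
```

View pics/w1.png

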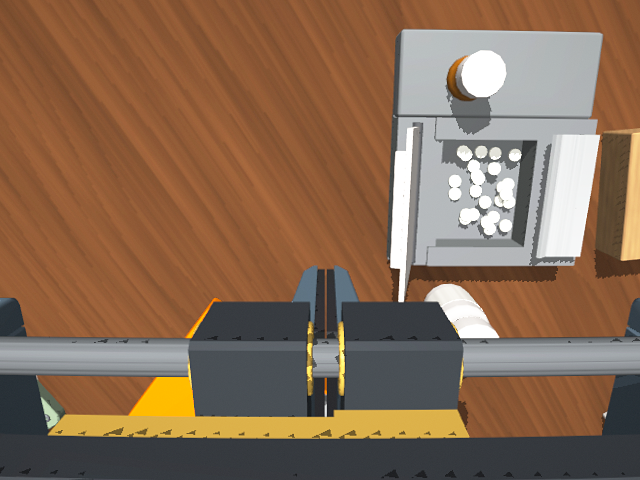

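The wrist view shows the tray squarely aligned, with deck corners at (403,30) and (602,33), the flap edge-on at (405,210) and the lip at (570,195). I'll refit with wrist points, starting from a close crop.

```bash
python3 - <<'E'
import cv2
a=cv2.imread("pics/w1.png")[15:315,370:640]
cv2.imwrite("pics/w1c.png",cv2.resize(a,(540,600),interpolation=cv2.INTER_CUBIC))
E
```

```text
(no output)
```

View pics/w1c.png

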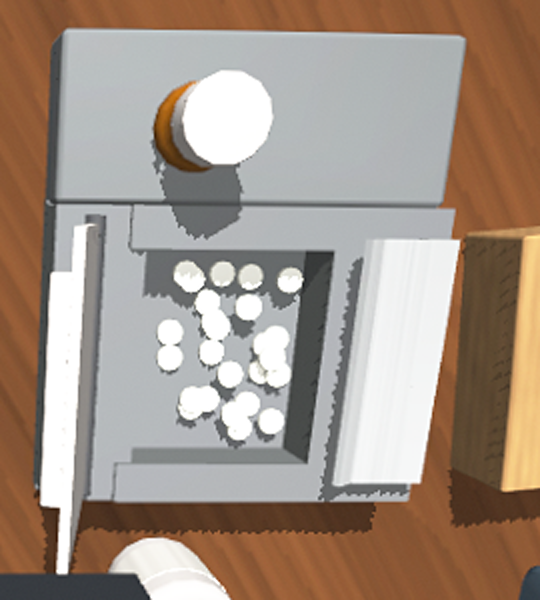

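```bash
cat > fit2.py <<'E'
exec(open("fit.py").read().split("def res")[0])
d=np.load("w1.npz");P=np.eye(4);P[:3,:3]=d["R"];P[:3,3]=d["p"];W=cam("wrist",P)
B=[((401.5,30),(-75,128,30)),((602.5,33.5),(85,128,30)),((600.5,134.5),(72,50,47.5)),((579.5,257.5),(72,-50,47.5)),((575,265.5),(85,-65,36.5)),((597.5,119.5),(85,62,36.5))]
WF=[((401,302),-55),((412,128),55)]
def fit(useW,useTS):
    def res(q):
        o=[]
        if useTS:o+=[proj(C,w(q[:3],[L]))[0]-uv for C,uv,L in A]+[proj(C,fl(q[:3],q[3],y))[0]-uv for C,uv,y in F]
        if useW:o+=[(proj(W,w(q[:3],[L]))[0]-uv)/2 for uv,L in B]+[(proj(W,fl(q[:3],q[3],y))[0]-uv)/2 for uv,y in WF]
        return np.ravel(o)
    r=least_squares(res,[.584,-.112,5.72-2*np.pi,1.82],loss="soft_l1");return r.x,res(r.x)
for a in((1,0),(1,1)):
    q,e=fit(*a);print(q,np.degrees(q[2:]),e.reshape(-1,2).round(1).tolist())
E
python3 fit2.py; python3 -c "
from workcell import state
s=state();print(s['ee_pos'],s['clock'])"
```

```text
[ 0.58433694 -0.11414212 -0.55653056  1.8321716 ] [-31.88685201 104.97570006] [[0.7, -0.7], [2.1, -0.9], [-5.7, -0.0], [-4.7, -0.8], [-0.0, 1.4], [0.7, -0.4], [0.5, 1.4], [-0.5, 0.5]]
[ 0.58396401 -0.11302484 -0.55822317  1.82385719] [-31.98383156 104.4993193 ] [[0.5, -1.6], [0.0, -0.5], [-0.6, 2.2], [0.4, -0.3], [-0.5, -0.6], [-0.6, 0.8], [0.5, 0.4], [-1.9, 0.3], [2.1, -0.1], [-0.9, 0.5], [-1.3, 0.0], [0.3, -1.3], [1.7, -1.3], [-6.2, -0.4], [-5.3, -1.1], [-0.5, 1.1], [0.3, -0.7], [0.4, 0.9], [-0.5, -0.3]]
[ 0.45970267 -0.05858419  0.21349443] 1.4833
```

The fits agree: tray (0.584, -0.113), yaw -32.0°, flap 1.82 rad. The lip's rear end is an outlier, because the visible end is beyond 72 mm. The TCP is now at tray (-134, -20) mm, so I centre it and go down behind the flap.

Emit:
apply_moves:
  commands:
    - [[0,-0.5,2,0,0],[0,-1,5,0,0],[0,-1.5,8,0,0],[0,-2,10.5,0,0],[0,-2,12,0,0],[0,-2,13,0,0],[0,-2,13,0,0],[0,-2,13,0,0]]

```text
clock: 2.15
ee_pos: [0.4694, -0.0439, 0.0837]
ee_rot: [[0.845, -0.534, -0.001], [-0.534, -0.845, -0.0], [-0.001, 0.001, -1.0]]
contact_force: [0.1, -0.0, 0.5]
opening: 0.0002
```

```bash
cat > st.py <<'E'
from workcell import state
import numpy as np
s=state();p=s["ee_pos"];d=p[:2]-[.584,-.113];a=-.5582
e=np.array([np.cos(a),np.sin(a)]);n=np.array([-e[1],e[0]]);f=s["contact_force"]
print("t",s["clock"],"tray xyz mm",(np.array([d@e,d@n,p[2]])*1000).round(1),"F tray",np.round([f[:2]@e,f[:2]@n,f[2]],1),"yaw err",np.degrees(np.arctan2(s["ee_rot"][1,0],s["ee_rot"][0,0])-a).round(2))
E
python3 st.py
```

```text
t 2.15 tray xyz mm [-133.8   -2.1   83.7] F tray [0.1 0.1 0.5] yaw err -0.29
```

Emit:
apply_moves:
  commands:
    - [[1.5,0,0,0,0],[2.6,0,0,0,0],[3.4,0,0,0,0],[4.1,0,0,0,0],[4.8,0,0,0,0],[5.5,0,0,0,0],[6.2,0,0,0,0],[6.6,0,0,0,0]]

```text
clock: 2.82
ee_pos: [0.5266, -0.0787, 0.0839]
ee_rot: [[0.846, -0.533, 0.0], [-0.533, -0.846, -0.0], [0.0, 0.0, -1.0]]
contact_force: [-1.6, 0.1, -0.7]
opening: 0.0006
```

```bash
python3 st.py; python3 - <<'E'
from workcell import camera
import cv2
a=camera("scene")[180:380,200:400,::-1]
cv2.imwrite("pics/s2.png",cv2.resize(a,(600,600)))
E
```

```text
t 2.8167 tray xyz mm [-66.9  -1.3  83.9] F tray [-1.4 -0.7 -0.7] yaw err -0.24
```

View pics/s2.png

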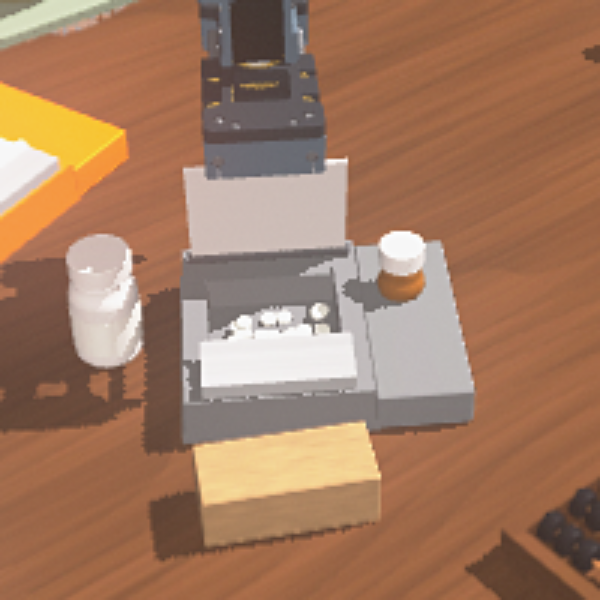

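The flap is following the finger: its edge now shows at (265,160) in the crop, about upright. I'll keep rolling it over.

Emit:
apply_moves:
  commands:
    - [[0.6,0,0.1,0,0],[1.2,0,0.2,0,0],[1.7,0,0.4,0,0],[2.2,0,0.8,0,0],[2.7,0,1.1,0,0],[3.2,0,1.5,0,0],[3.6,0,1.8,0,0],[3.8,0,1.9,0,0]]

```text
clock: 3.53
ee_pos: [0.5579, -0.0986, 0.064]
ee_rot: [[0.846, -0.533, -0.002], [-0.533, -0.846, 0.0], [-0.002, 0.001, -1.0]]
contact_force: [-1.4, 1.7, 0.3]
opening: 0.0007
```

```bash
python3 st.py; python3 - <<'E'
from workcell import camera
import cv2
a=camera("scene")[180:380,200:400,::-1]
cv2.imwrite("pics/s3.png",cv2.resize(a,(600,600)))
E
```

```text
t 3.5333 tray xyz mm [-29.8  -1.6  64. ] F tray [-2.1  0.7  0.3] yaw err -0.24
```

View pics/s3.png

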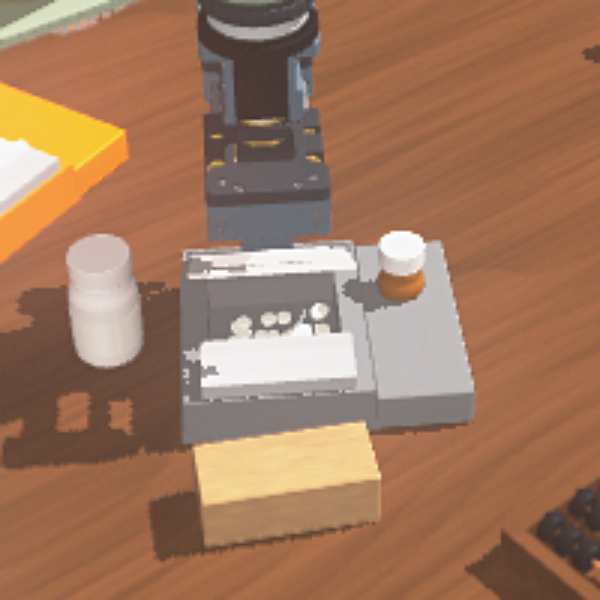

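Emit:
apply_moves:
  commands:
    - [[0.4,0,0.4,0,0],[0.7,0,0.8,0,0],[0.9,0,1.2,0,0],[1.1,0,1.5,0,0],[1.2,0,1.8,0,0],[1.2,0,2.1,0,0],[1.2,0,2.3,0,0],[1.2,0,2.4,0,0]]

```text
clock: 4.25
ee_pos: [0.5691, -0.1052, 0.041]
ee_rot: [[0.846, -0.533, 0.002], [-0.533, -0.846, -0.001], [0.002, -0.0, -1.0]]
contact_force: [0.8, -1.0, 1.7]
opening: 0.0009
```

```bash
python3 st.py; python3 - <<'E'
from workcell import camera
import cv2
a=camera("scene")[180:380,200:400,::-1]
cv2.imwrite("pics/s4.png",cv2.resize(a,(600,600)))
E
python3 st.py
```

```text
t 4.25 tray xyz mm [-16.8  -1.3  41. ] F tray [ 1.2 -0.4  1.7] yaw err -0.22
t 4.3 tray xyz mm [-16.9  -1.4  41. ] F tray [0.9 0.6 0.8] yaw err -0.22
```

View pics/s4.png

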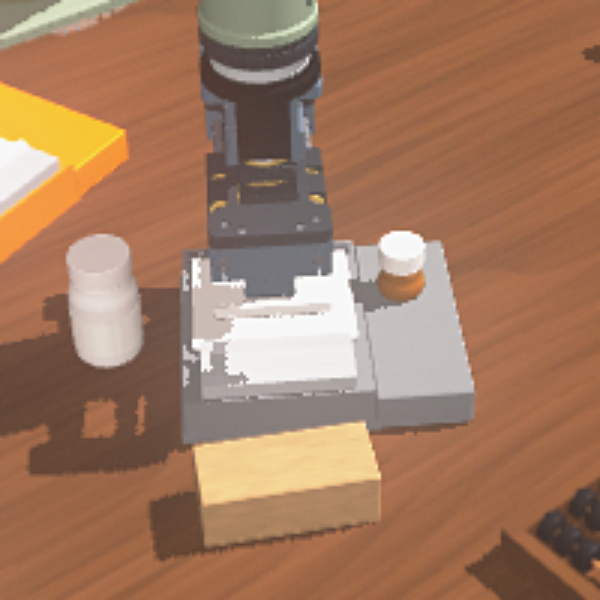

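The flap is nearly flat at z 41 mm. I'll press a bit more.

Emit:
apply_moves:
  commands:
    - [[0,0,0.1,0,0],[0,0,0.1,0,0],[0,0,0.2,0,0],[0,0,0.2,0,0],[0,0,0.3,0,0],[0,0,0.3,0,0],[0,0,0.3,0,0],[0,0,0.3,0,0]]

```text
clock: 4.97
ee_pos: [0.5689, -0.1051, 0.04]
ee_rot: [[0.846, -0.533, 0.002], [-0.533, -0.846, -0.001], [0.002, -0.001, -1.0]]
contact_force: [-1.6, -1.4, 12.4]
opening: 0.0004
```

```bash
python3 st.py; python3 - <<'E'
from workcell import camera
import cv2
a=camera("scene")[240:340,240:340,::-1]
cv2.imwrite("pics/s5.png",cv2.resize(a,(600,600)))
E
python3 st.py
```

```text
t 4.9667 tray xyz mm [-17.   -1.3  40. ] F tray [-0.7 -2.  12.4] yaw err -0.22
t 5.0167 tray xyz mm [-17.   -1.3  40. ] F tray [-0.4 -1.8 13.2] yaw err -0.22
```

View pics/s5.png

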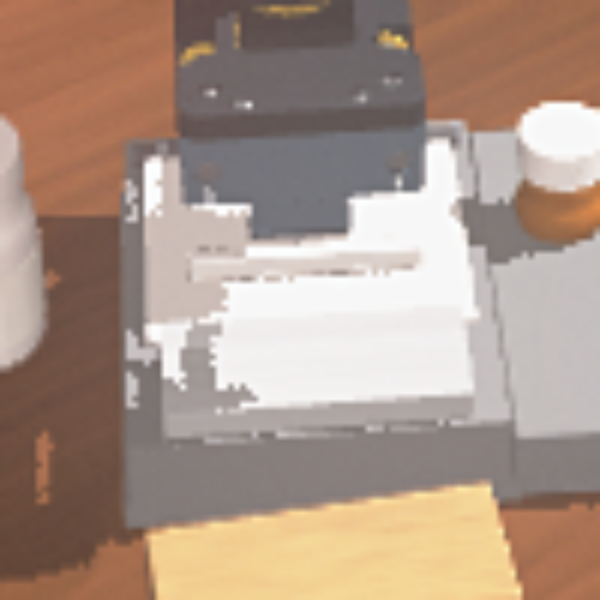

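The flap is flat: the tip is at 40.0 mm, exactly the top-face height, pressing 12 N. I'll ease the press and push towards the lip in small steps.

Emit:
apply_moves:
  commands:
    - [[0,0,-0.1,0,0],[0.2,0,-0.1,0,0],[0.4,0,-0.1,0,0],[0.6,0,-0.1,0,0],[0.8,0,-0.1,0,0],[1.0,0,-0.1,0,0],[1.2,0,-0.1,0,0],[1.4,0,-0.1,0,0]]

```text
clock: 5.68
ee_pos: [0.5778, -0.1107, 0.04]
ee_rot: [[0.846, -0.534, -0.005], [-0.534, -0.846, 0.003], [-0.006, 0.0, -1.0]]
contact_force: [-5.9, 3.9, 15.2]
opening: 0.0007
```

```bash
python3 st.py
```

```text
t 5.6833 tray xyz mm [-6.5 -1.3 40. ] F tray [-7.1  0.2 15.2] yaw err -0.27
```

Emit:
apply_moves:
  commands:
    - [[0,0,-0.1,0,0],[0,0,-0.2,0,0],[0.1,0,-0.2,0,0],[0.2,0,-0.2,0,0],[0.3,0,-0.2,0,0],[0.4,0,-0.2,0,0],[0.5,0,-0.2,0,0],[0.6,0,-0.2,0,0]]

```text
clock: 6.35
ee_pos: [0.5853, -0.1156, 0.0408]
ee_rot: [[0.846, -0.533, -0.0], [-0.533, -0.846, -0.0], [0.0, 0.0, -1.0]]
contact_force: [-1.3, 0.4, 1.0]
opening: 0.0003
```

```bash
python3 st.py; python3 - <<'E'
from workcell import camera
import cv2
a=camera("scene")[240:340,240:340,::-1]
cv2.imwrite("pics/s6.png",cv2.resize(a,(600,600)))
E
```

```text
t 6.35 tray xyz mm [ 2.5 -1.5 40.8] F tray [-1.3 -0.3  1. ] yaw err -0.23
```

View pics/s6.png

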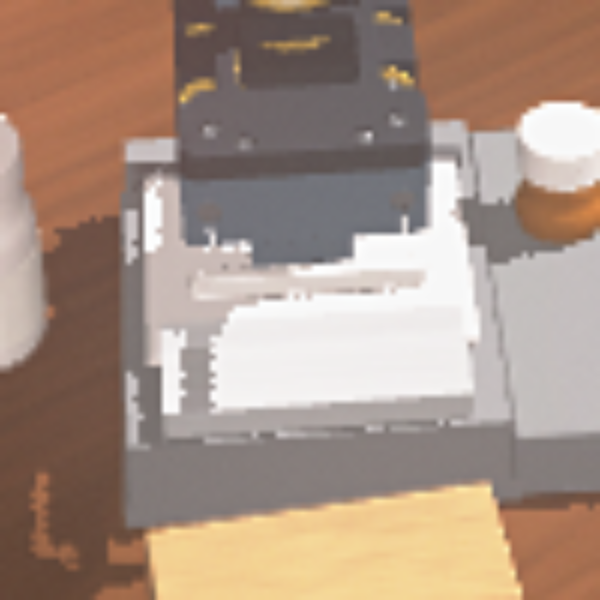

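The flap and ridge have advanced (ridge now at (310,285) in the crop), with the edge entering the lip's mouth. The press has become light, so I'll add 1 mm and keep pushing.

Emit:
apply_moves:
  commands:
    - [[0,0,0.1,0,0],[0.2,0,0.1,0,0],[0.4,0,0.1,0,0],[0.6,0,0.1,0,0],[0.8,0,0.1,0,0],[0.9,0,0.1,0,0],[1.0,0,0.1,0,0],[1.1,0,0.1,0,0]]

```text
clock: 7.07
ee_pos: [0.5937, -0.1209, 0.04]
ee_rot: [[0.846, -0.533, -0.002], [-0.533, -0.846, 0.001], [-0.002, 0.0, -1.0]]
contact_force: [-3.9, 3.2, 4.6]
opening: 0.0005
```

```bash
python3 st.py; python3 - <<'E'
from workcell import camera
import cv2
a=camera("scene")[240:340,240:340,::-1]
cv2.imwrite("pics/s7.png",cv2.resize(a,(600,600)))
E
```

```text
t 7.0667 tray xyz mm [12.4 -1.6 40. ] F tray [-5.   0.6  4.6] yaw err -0.24
```

View pics/s7.png

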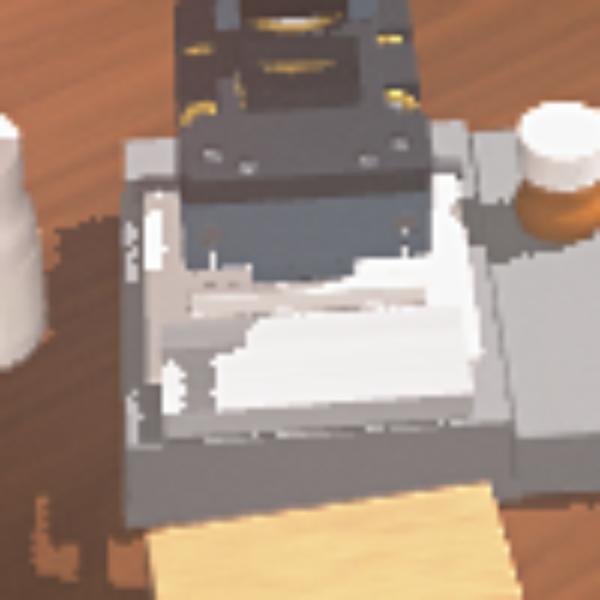

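Nearly there: the tray has not moved and the push force is 5 N. I'll push on to the stop.

Emit:
apply_moves:
  commands:
    - [[0.1,0,0,0,0],[0.2,0,0,0,0],[0.2,0,0,0,0],[0.3,0,0,0,0],[0.3,0,0,0,0],[0.4,0,0,0,0],[0.4,0,0,0,0],[0.4,0,0,0,0]]

```text
clock: 7.78
ee_pos: [0.5976, -0.1234, 0.04]
ee_rot: [[0.846, -0.533, -0.001], [-0.533, -0.846, 0.0], [-0.001, 0.0, -1.0]]
contact_force: [-3.2, 1.6, 4.5]
opening: 0.0003
```

```bash
python3 st.py; python3 - <<'E'
from workcell import camera
import cv2
a=camera("scene")[240:340,240:340,::-1]
cv2.imwrite("pics/s8.png",cv2.resize(a,(600,600)))
E
```

```text
t 7.7833 tray xyz mm [17.  -1.6 40. ] F tray [-3.6 -0.3  4.5] yaw err -0.23
```

View pics/s8.png

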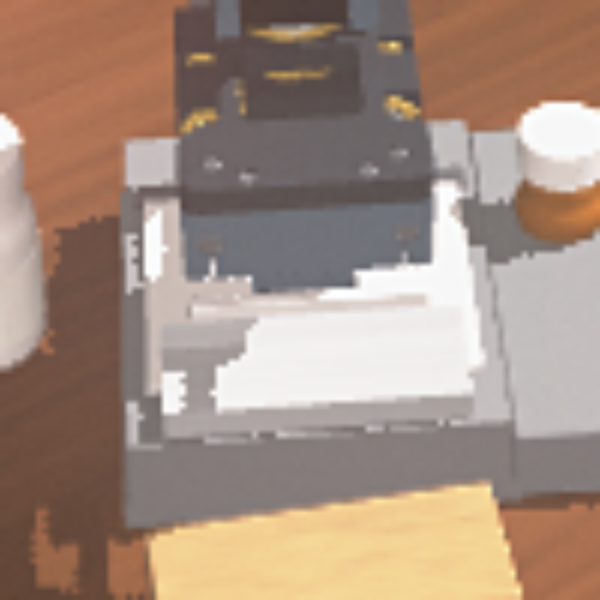

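Emit:
apply_moves:
  commands:
    - [[0.1,0,0,0,0],[0.1,0,0,0,0],[0.2,0,0,0,0],[0.2,0,0,0,0],[0.3,0,0,0,0],[0.3,0,0,0,0],[0.3,0,0,0,0],[0.3,0,0,0,0]]

```text
clock: 8.5
ee_pos: [0.5983, -0.1239, 0.04]
ee_rot: [[0.846, -0.533, -0.004], [-0.533, -0.846, 0.002], [-0.005, 0.001, -1.0]]
contact_force: [-7.3, 5.2, 8.4]
opening: 0.0005
```

```bash
python3 st.py; python3 - <<'E'
from workcell import camera
import cv2
a=camera("scene")[240:340,240:340,::-1]
cv2.imwrite("pics/s9.png",cv2.resize(a,(600,600)))
E
```

```text
t 8.5 tray xyz mm [17.9 -1.6 40. ] F tray [-9.   0.6  8.4] yaw err -0.25
```

View pics/s9.png

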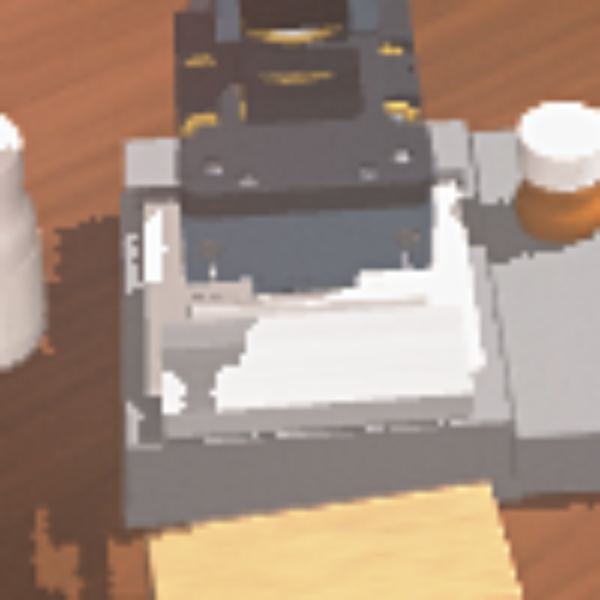

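The advance has stalled at x 17.9 mm while the force rose to 9 N, so the flap is at its stop and the tray is still unmoved. I'll ease off and lift away.

Emit:
apply_moves:
  commands:
    - [[-0.3,0,0,0,0],[-0.4,0,-0.2,0,0],[-0.4,0,-0.5,0,0],[-0.5,0,-1.2,0,0],[-0.5,0,-2.5,0,0],[-0.5,0,-5,0,0],[-0.5,0,-8,0,0],[-0.5,0,-11,0,0]]

```text
clock: 9.22
ee_pos: [0.5961, -0.1226, 0.151]
ee_rot: [[0.846, -0.533, -0.0], [-0.533, -0.846, -0.0], [-0.0, 0.0, -1.0]]
contact_force: [0.9, -0.0, 1.3]
opening: 0.0003
```

Emit:
apply_moves:
  commands:
    - [[-3,0,-3,0,0],[-6,0,-4,0,0],[-9,0,-4,0,0],[-12,0,-4,0,0],[-15,0,-4,0,0],[-17,0,-4,0,0],[-18,0,-4,0,0],[-18,0,-4,0,0]]

```text
clock: 9.88
ee_pos: [0.4428, -0.0259, 0.1906]
ee_rot: [[0.847, -0.532, 0.001], [-0.532, -0.847, -0.0], [0.001, -0.0, -1.0]]
contact_force: [-0.1, 0.3, 0.5]
opening: 0.0007
```

```bash
python3 st.py; python3 - <<'E'
from workcell import camera,state
import cv2,numpy as np
a=camera("scene")[:,:,::-1];cv2.imwrite("pics/sf.png",a)
cv2.imwrite("pics/sfc.png",cv2.resize(a[210:370,215:375],(600,600),interpolation=cv2.INTER_CUBIC))
a=camera("top")[:,:,::-1];cv2.imwrite("pics/tf.png",a)
s=state();np.savez("w2.npz",p=s["ee_pos"],R=s["ee_rot"])
cv2.imwrite("pics/w2.png",camera("wrist")[:,:,::-1])
E
```

```text
t 9.8833 tray xyz mm [-165.9   -0.9  190.6] F tray [-0.2  0.2  0.5] yaw err -0.16
```

View pics/sfc.png

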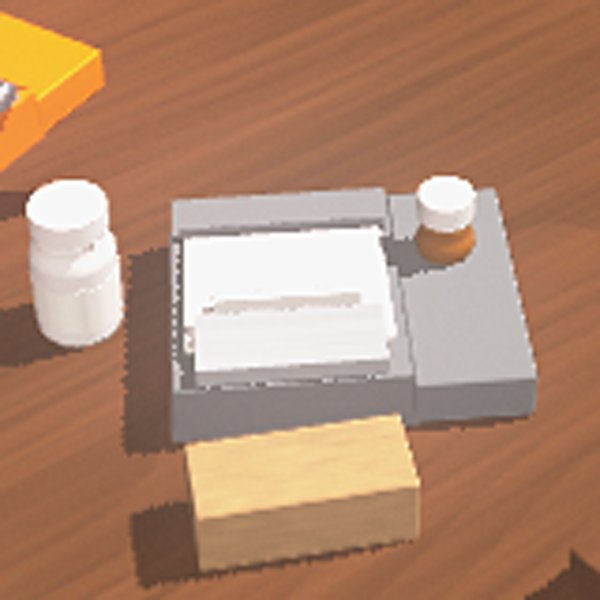

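View pics/w2.png

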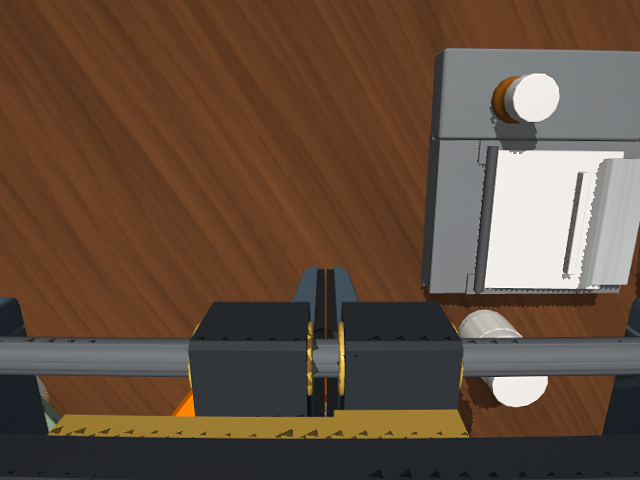

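View pics/tf.png

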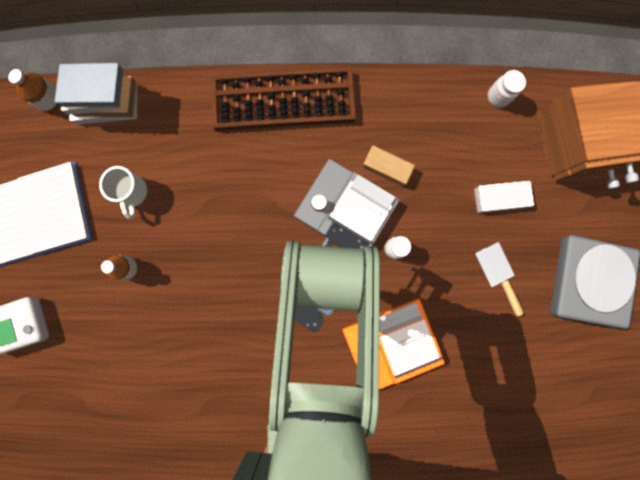

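The flap is shut under the lip and holding by itself, and the tray, vial, jar and carton look unmoved. I'll check the slide amount numerically: the ridge top in the wrist view spans about (584,173) to (569,278).

```bash
python3 - <<'E'
exec(open("fit.py").read().split("def res")[0])
d=np.load("w2.npz");P=np.eye(4);P[:3,:3]=d["R"];P[:3,3]=d["p"];W=cam("wrist",P)
p=[.584,-.113,-.5582]
print("deck corner",proj(W,w(p,[(-75,128,30)])))
for s in(14,20,24):
    print(s,[proj(W,fl(p,.04,y,r,s,10.5))[0].round(1).tolist() for r in(65,71) for y in(40,-40)], proj(W,fl(p,.04,55,0,s,1.5)).round(1))
a=cv2.imread("pics/sf.png").astype(int);b=cv2.imread("pics/scene0.png").astype(int)
m=(abs(a-b).max(2)>60).astype(np.uint8);m=cv2.morphologyEx(m,cv2.MORPH_OPEN,np.ones((3,3)));_,_,st,_=cv2.connectedComponentsWithStats(m);print([r.tolist() for r in st[1:] if r[4]>15])
a=cv2.imread("pics/w2.png")[130:310,470:640];cv2.imwrite("pics/w2c.png",cv2.resize(a,None,fx=3,fy=3,interpolation=cv2.INTER_CUBIC))
E
```

```text
deck corner [[445.23083286  46.32844296]]
14 [[571.0, 171.4], [555.7, 273.6], [579.1, 171.5], [563.3, 273.6]] [[480.8 149.3]]
20 [[578.9, 171.4], [563.1, 273.5], [587.0, 171.5], [570.7, 273.6]] [[488.8 149.3]]
24 [[584.2, 171.5], [568.0, 273.5], [592.3, 171.5], [575.6, 273.5]] [[494.  149.3]]
[[0, 0, 33, 25, 453], [168, 0, 12, 12, 108], [204, 0, 9, 10, 66], [235, 0, 81, 50, 2203], [221, 5, 7, 9, 59], [218, 16, 3, 7, 21], [219, 29, 10, 32, 171], [291, 31, 10, 5, 42], [166, 47, 22, 20, 297], [262, 50, 36, 54, 1186], [248, 61, 6, 8, 35], [193, 63, 23, 48, 363], [249, 82, 10, 32, 250], [263, 106, 40, 46, 1040], [293, 110, 5, 9, 35], [0, 119, 9, 23, 135], [169, 124, 7, 12, 47], [293, 124, 5, 4, 18], [28, 137, 6, 8, 35], [170, 141, 9, 13, 80], [231, 141, 23, 18, 250], [15, 143, 13, 12, 115], [225, 143, 5, 10, 35], [29, 146, 5, 8, 31], [276, 158, 23, 13, 138], [300, 158, 4, 5, 18], [9, 165, 18, 27, 168], [230, 165, 6, 5, 27], [184, 177, 49, 17, 401], [74, 190, 9, 5, 28], [0, 205, 38, 18, 209], [0, 206, 67, 27, 542], [261, 220, 54, 43, 2117], [164, 227, 51, 28, 709], [60, 239, 14, 7, 61], [9, 243, 50, 18, 275], [24, 246, 100, 55, 2739], [304, 263, 12, 3, 36], [272, 265, 9, 3, 27], [286, 264, 14, 4, 43], [261, 266, 9, 3, 27], [116, 268, 13, 8, 60], [269, 270, 45, 21, 509], [147, 277, 8, 5, 27], [112, 281, 34, 16, 131], [262, 283, 4, 14, 52], [83, 293, 5, 4, 16], [60, 300, 12, 7, 45]]
```

View pics/w2c.png

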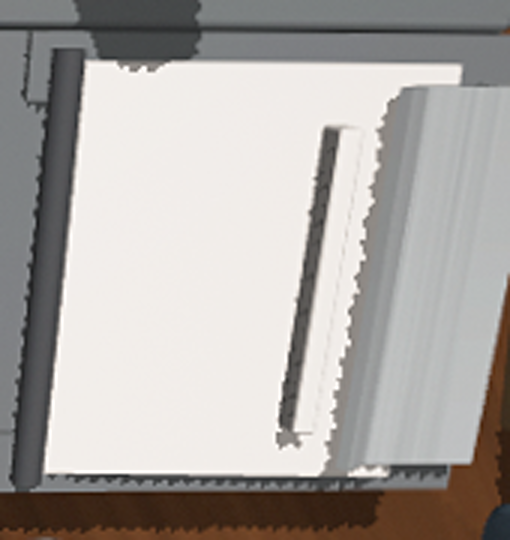

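The ridge is measured at (583.7,172.3) and (568.3,274), which matches the prediction for a 24 mm slide. No change shows at the vial, jar or cartons; the other differences come from the arm and its shadow. I'm handing in.

```bash
python3 st.py; python3 -c "
from workcell import sign_off
print(sign_off())"
```

```text
t 10.0333 tray xyz mm [-163.1   -0.4  190.3] F tray [ 0.3 -0.1  0.9] yaw err -0.24
the job is handed in; nothing more can be done
None
```

The tablet tray is closed: the flap is tucked under the lip and stayed shut after I let go. I kept the fingers shut throughout, rolled the flap over from behind and pressed it flat. Then, still pressing, I pushed it by its ridge until it stopped. The job was handed in at about 10 s of the 43 s allowed.

- **Flap flat:** the fingertip stood at 40.0 mm above the counter, exactly the height of the flat flap's top face.
- **Push to the stop:** the advance stalled while the push force rose to about 9 N. During the push, the force readings taken after each move peaked at about 15 N pressing down and 9 N sideways.
- **Tuck:** after I let go, the ridge in the wrist picture matched a slide of about 24 mm, which is the stop.
- **Surroundings:** the tray, vial, jar and cartons showed no change in the scene picture. The other differences there looked like the arm and its shadow. In the top picture the orange tray was partly in shadow, but I never went near it.
- **Robot:** it finished clear, with the fingertips 190 mm up behind the tray and contact force within sensor noise.

Two checks disagreed slightly:
- **Lip's rear end:** the end I saw lay beyond the stated 72 mm, so the fit treated those points as outliers.
- **Deck corner:** the predicted corner was off by a few pixels in the last wrist picture. That could shift the slide estimate by a few millimetres, though the force rise at the stop supports it.

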